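# Swing the stake arm to its working place and pin it

## Task

Draw the T-handled detent pin up out of the parked hole against its spring balls, swing the stake arm towards the robot onto the slotted plate, and feel with the pin's nose for the hole in that plate. Then press the pin fully home through arm and plate, its collar down on the arm and its balls snapped out below, and let go. Never force the pin, and leave the other things on the bench where they are.

Things in the scene. Friction and masses are not known exactly. Their poses are not given: they have to be found in the camera images.
- bracket: Green cast swing bracket, fixed to the bench (foot 130 x 120 mm). Origin: on the vertical pivot axis at bench height, z up. Carries a bare steel quadrant plate, 12 mm thick, its top 50 mm above the bench, open below, with two holes 15.5 mm wide on a 160 mm circle about the pivot. Two green stop lugs, 70 mm high, stand outside that circle.
- parked_hole (a point): Centre of the parked hole's mouth, on the quadrant plate's top face: the arm's bore and the pin are over and in it at the start (arm angle 0).
- search_start (a point): Point on the plate's top face, on the 160 mm circle at arm angle 0.38, short of the working hole. That hole is in a slotted steel plate (70 mm along the arc, 56 mm across, 12 mm thick, flush with the quadrant) clamped where the fitter set it: the hole lies 0.03 to 0.21 rad (5 to 34 mm) farther along the circle, and stays there. Seen from above at first; the arm hides it once over it.
- stake_arm (a joint): Angle of the stake arm about the pivot, rad: 0 parked, growing clockwise seen from above, from the bracket's +x side to its -x side (towards the robot); stops at -0.03 and 0.62. A flat steel bar 36 mm wide, 1 mm above the quadrant plate, with a square boss 160 mm from the pivot. Stays where it is left (0.3 N m of friction, some 2 N at the boss); the pin in its bore can drag it round.
- bore (a point): Centre of the upper mouth of the vertical bore in the arm's square boss (48 x 42 mm), on the boss's top face, 79 mm above the bench. The bore is 15.5 mm wide and 28 mm deep; below it come a 1 mm gap and the quadrant plate. Moves with the arm.
- stake_top (a point): Top of the mushroom stake (head 44 mm wide) fixed upright on the arm, 250 mm from the pivot, 150 mm above the bench.
- pin: Loose steel detent pin, 0.1-0.17 kg. Origin: underside of its 22 mm collar, which sits on the boss when home; z up along the pin, x along the T-handle. Shank 14 mm thick, 59 mm long, last 3 mm tapered to 11 mm. Two sprung balls, 44.5 mm below the collar, stick out 2.5 mm at +x and -x and lock under the plate: some 11 N pulls them out or pushes them into a bore; inside they rub.
- pin_grip (a point): Middle of the pin's T-handle, a flat-sided bar 50 mm long (pin x), 12 mm thick (pin y) and 18 mm high (pin z), 27 mm above the collar's underside: 106 mm above the bench when home.
- pin_nose (a point): Centre of the pin's nose, 59 mm below the collar's underside: 20 mm above the bench when home, 50 mm when it stands on the quadrant plate.
- hammer: Bystander: chasing hammer, 260 mm long, lying.
- leaf: Bystander: flat sheet-metal leaf, 130 mm long, lying beside the bracket.
- dome_punch: Bystander: dark steel punch standing 68 mm high, 26 mm wide, beside the bracket.
- chisel: Bystander: dark steel chisel, 180 mm long, lying behind the pivot.
- spare_stake: Bystander: mushroom stake standing loose, 92 mm high, 52 mm wide.
- oil_tin: Bystander: tin can, 110 mm high, 64 mm wide.
- driver: Bystander: small wooden-handled driver, 220 mm long, lying.

How it is judged:
By the outcome, as a careful person would: the job done as asked, in the order asked, and still so for the second after the job is handed in, with the robot touching nothing.
It also fails if it takes over 72 s, if anything falls off the work surface, if the arm or the gripper's body presses on something with over 40 N, if the wrist force passes 120 N, or if a joint passes its speed limit or range.

## Robot

A 6-joint arm with a two-finger parallel gripper is mounted at the origin on the work surface. World frame = base frame: x ahead of the robot, y to its left, z up, the work surface at z = 0. Lengths are in mm, angles in degrees, forces in N, time in s.
With the tool pointing down it reaches from about 350 to 875 mm from the base axis. Payload 4.2 kg.
Tool frame: the origin (TCP) lies between the finger pads; the fingertips stand 19 mm ahead of it and the grasp point (between the pads) is the TCP; z points along the fingers, y is the line along which they close (so a half turn about z gives the same grasp; the last joint's range is limited). The gripper opens to 85 mm and grips with 20 to 120 N. Pads are 22 mm wide; open, the fingers measure 114 mm over their backs; the gripper's body (76 mm by 85 mm) begins 54 mm behind the grasp point. The pads swing forward as they close: fully open they stand 13 mm farther back than shut.
Start: joints at [91.307, 22.042, 0.453, 0, -68.411, -14.817], TCP at [145.982, 607.691, 250.312] pointing down, gripper open.
Joint ranges: [-179.83, 179.83], [-69.29, 118.12], [-61.27, 80.66], [-181.25, 117.63], [-171.15, -9.14], [-177.46, 177.46]. Speed limits (degrees/s): [159.86, 159.86, 180, 180, 180, 180].

## Interface

Orientations are given as [roll, pitch, yaw] about the fixed x, y, z axes, in that order (R = Rz(yaw) Ry(pitch) Rx(roll)).
In Python, from cell import observe, eyes, robot gives the robot as it stands.
- The arm moves only by the tool arm_command, never from a script. Its argument "rows" is a list of rows, each an object of numbers: "x", "y", "z": the shift along the tool's x, y, z in cm; "yaw": the turn about the tool's z in degrees; "fingers": the finger opening in cm, from 0 to 8.54. A call has 1 to 20 rows; each row is the pose to reach, as a shift and turn from the pose commanded when the call began, along the tool's axes at that moment; what a row does not reach only later rows make up. A row lasts 1/12 s, in which the tool goes at most 41.7 mm and 7.16 degrees, less where a joint would pass 70% of its speed; a pose out of reach is approached as far as the arm can. A call with a gripper value outside its range is refused whole. The fingers move at their own pace and stop on an object; "grip_force" is the grip in N (left out, the last holds). Time passes only in rows, so rows that repeat a pose let the fingers close. It gives the time, the measured TCP pose, the force, the opening and the grip force at its end, in the units of the state.
- observe(): the state, without advancing time (a new reading comes with each control period).
- eyes.read_camera(name): name is "scene" or "top" or "wrist"; returns a dict with "color" (400x640x3 uint8, red, green, blue), "depth" (400x640 float32, mm along the optical axis (not along the pixel's ray), 0 where there is no reading), "fx", "fy", "cx", "cy" (pixels), "eye" and "orientation" of the camera in the world. Camera axes: x right, y down, z forward; pixel columns grow to the right and rows downward; lengths in mm; the calibration is good to about 2 mm. A picture is of the moment at which its call begins.
- robot.sign_off(): hands the job in; it is judged then, once.
Trained networks look in a picture, given as the dict that the camera call returned (one of the last four; its "shot" number tells which), for a name from the list of things; names that differ only in an ending like _2 or _b are one class to them, and where a whole thing is asked for, a point or a joint stands for the part that bears it (a point fixed in the world has none). Each returns a list of dicts, best first, with "confidence" (0 to 1); they miss things now and then, are a little off and sometimes report something else, mostly with a low value. They report only what shows in the picture. A call takes as long as a camera call.
- eyes.silhouettes(target, picture): "region" (400x640 bool, what is visible of it) and "extent" ([left, top, right, bottom] in pixels, round what is visible of it).
The state is a dict: "clock": time; "joint_positions": joint angles; "joint_vel": joint speeds; "effort": joint torques, N m; "eef_pos": TCP position; "ee_rot": TCP orientation; "wrist_force": force on the tool from outside, world axes, zero at the start; "ft_torque": the same for the moment, N m; "opening": finger opening in mm; "finger_force": force on a finger pad.
Only numpy, scipy, OpenCV 4.12 (cv2) and the standard library are available. Lean on these libraries where they do the work, as an engineer would, in place of code of your own. Each camera call takes 0.05 s, during which the arm holds its last target. There are 200 camera calls.

## Working session

There is one attempt and no reset: what is moved stays moved. The work goes in short steps, Python scripts to look and compute and a tool call to move; the robot and the scene stay as the last step left them, time stands still between calls to the robot, and variables do not carry over. Pictures are saved under pics/ and viewed, at most 10 in all, crops included, and the job is handed in when it is done.

Besides the shell and the picture viewer there is one more tool, called after "Request:" in YAML: its name, and indented under it one key for each argument. arm_command: Moves the arm, as the interface text tells. Its arguments: {"type":"object","properties":{"rows":{"type":"array","items":{"type":"object","properties":{"x":{"type":"number"},"y":{"type":"number"},"z":{"type":"number"},"yaw":{"type":"number"},"fingers":{"type":"number"}}}},"grip_force":{"type":"number"}},"required":["rows"]}

```bash
ls; mkdir -p pics; cat > h.py <<'E'
import numpy as np, cv2
from cell import observe, eyes, robot
from scipy.spatial.transform import Rotation as Ro
def rot(p):
    o=np.array(p['orientation'],float)
    return o if o.shape==(3,3) else Ro.from_euler('xyz',o,degrees=True).as_matrix()
def cloud(p):
    d=p['depth'];v,u=np.mgrid[:400,:640]
    c=np.stack([(u-p['cx'])/p['fx']*d,(v-p['cy'])/p['fy']*d,d],-1)
    return c@rot(p).T+np.array(p['eye'])
def proj(p,X):
    c=(np.array(X)-np.array(p['eye']))@rot(p)
    return c[...,0]/c[...,2]*p['fx']+p['cx'],c[...,1]/c[...,2]*p['fy']+p['cy']
E
python3 - <<'E'
from h import *
print(observe())
for n in('top','scene'):
    p=eyes.read_camera(n);print(n,p['eye'],p['orientation'],p['fx'],p['cx'],p['cy'])
    cv2.imwrite(f'pics/{n}0.png',p['color'][:,:,::-1])
    W=cloud(p)
    for t in('bracket','pin','pin_grip','stake_arm','stake_top','oil_tin','spare_stake','dome_punch'):
        for r in eyes.silhouettes(t,p)[:2]:
            m=r['region']&(p['depth']>0)
            if m.sum():
                w=W[m];print(t,round(r['confidence'],2),r['extent'],m.sum(),np.median(w,0).round(),w.min(0).round(),w.max(0).round())
E
```

```text
pics
{'clock': 0.0, 'joint_positions': array([ 9.13065362e+01,  2.20912634e+01,  3.81281414e-01, -2.95464903e-02,
       -6.84110495e+01, -1.48176443e+01]), 'joint_vel': array([-0.01907525, -0.07596248,  0.06415049, -0.00596698, -0.00657078,
       -0.08062167]), 'effort': array([ 5.20794492e-04, -3.92286122e+01,  1.88404602e+01,  4.18648392e+00,
       -4.60652547e-03,  2.60672124e-06]), 'eef_pos': array([145.85938327, 607.19467919, 249.22506   ]), 'ee_rot': array([ 1.79875971e+02, -4.41583197e-03, -1.35220038e+01]), 'wrist_force': array([-0.43062681,  0.16653954,  0.27184869]), 'ft_torque': array([ 0.01679349, -0.02213967,  0.01320427]), 'finger_force': 0.0, 'opening': 85.2094580431923}
top [ 438.54357223  -60.8138187  1166.56025786] [-1.71283381e+02  1.02277472e-01 -9.16621386e+01] 390.69860584611536 319.957779360996 201.5506261647325
bracket 0.97 [237.4, 159.7, 348.7, 246.2] 4112 [592.  15.  49.] [ 491. -146.   -4.] [727. 179. 152.]
pin 0.25 [251.4, 161.6, 348.8, 221.9] 1595 [628.   1.  71.] [ 551. -146.   -4.] [706. 149. 152.]
pin 0.16 [237.8, 159.6, 347.5, 245.2] 4068 [592.  18
[... 914 characters left out ...]
.59 [294.0, 205.0, 391.2, 252.8] 1703 [653. -27.  71.] [ 523. -143.   -3.] [718. 156. 153.]
pin_grip 0.68 [328.1, 213.0, 337.9, 229.9] 100 [655. -39. 113.] [629. -47.  81.] [679. -30. 119.]
stake_arm 0.86 [294.1, 198.2, 391.8, 257.1] 1763 [654. -30.  71.] [ 485. -143.   -3.] [718. 156. 153.]
stake_top 0.96 [296.8, 204.0, 390.9, 256.3] 1652 [654. -26.  72.] [ 485. -141.   -3.] [718. 158. 153.]
stake_top 0.35 [182.5, 184.4, 226.1, 252.9] 564 [ 571. -378.   19.] [ 374. -443.    1.] [ 645. -337.   30.]
oil_tin 0.7 [458.1, 170.6, 488.0, 210.7] 789 [557. 401.  80.] [509. 378.   0.] [573. 441. 114.]
spare_stake 0.65 [451.9, 164.3, 475.1, 192.9] 331 [470. 396.  69.] [443. 378.   1.] [486. 428.  93.]
```

```bash
python3 - <<'E'
import cv2
a=cv2.imread('pics/top0.png')[140:280,220:370];b=cv2.imread('pics/scene0.png')[180:290,270:430]
cv2.imwrite('pics/ab.png',cv2.vconcat([cv2.resize(a,(600,560))[:300],cv2.resize(a,(600,560))[300:]]))
cv2.imwrite('pics/b.png',cv2.resize(b,(800,550)))
E
```

```text
(no output)
```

View pics/ab.png

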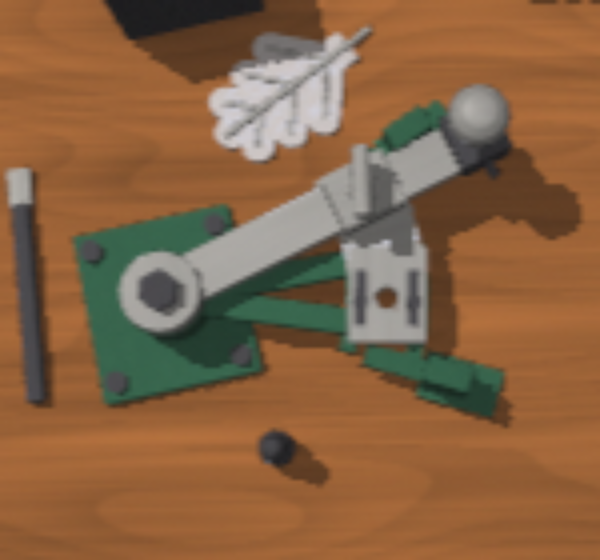

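View pics/b.png

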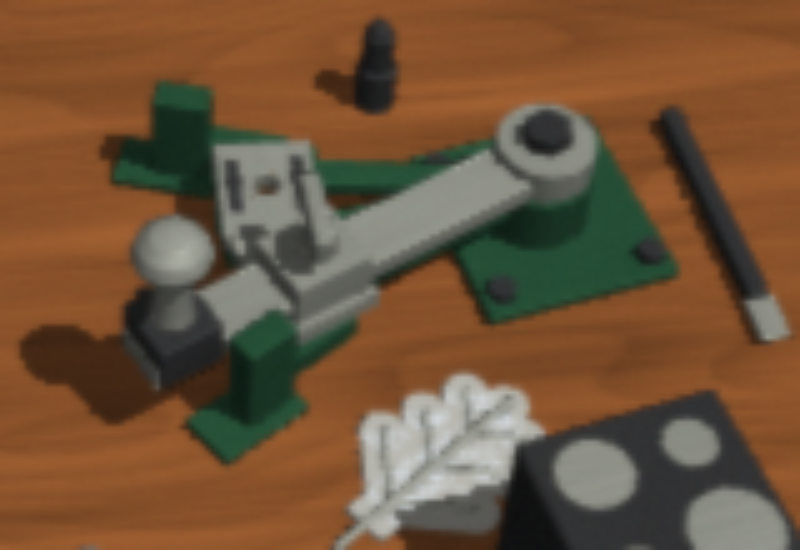

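The top view shows the pivot bolt at about px (260,213), the stake head at (339,168), the T-handle at (311,184) and the working hole at (316.5,214), which is visible between the two slots. The scene view agrees.

```bash
python3 - <<'E'
from h import *
p=eyes.read_camera('top');q=eyes.read_camera('scene')
def bp(p,u,v,z):
    d=rot(p)@np.array([(u-p['cx'])/p['fx'],(v-p['cy'])/p['fy'],1]);e=np.array(p['eye']);return (e+d*(z-e[2])/d[2]).round(1)
W=cloud(p)
print('z pivot',W[211:216,258:263,2].round().tolist()[2])
zp=np.median(W[211:216,258:263,2])
print('pivot',bp(p,260,213,zp),'hole',bp(p,316.5,214,50),'stake',bp(p,339.5,168,150))
for n,P in(('top',p),('scene',q)):
    w=cloud(P); m=(w[...,2]>100)&(w[...,2]<128)&(abs(w[...,0]-650)<60)&(abs(w[...,1]+40)<60)
    x=w[m];print(n,len(x),x.mean(0).round(1),x[:,2].max().round(1),cv2.minAreaRect(x[:,:2].astype(np.float32)))
    m=(w[...,2]>135)&(w[...,2]<160)&(abs(w[...,0]-690)<60)&(abs(w[...,1]+120)<60)
    x=w[m];print('stake',len(x),x.mean(0).round(1),cv2.minEnclosingCircle(x[:,:2].astype(np.float32)))
# scene pixels for hole, pivot
s=lambda u,v:(270+u/5,180+v/5)
print('scene hole',bp(q,*s(268,185),50),'pivot',bp(q,*s(547,132),zp),'stake',bp(q,*s(173,235),140))
E
```

```text
z pivot [88.0, 87.0, 87.0, 83.0, 84.0]
pivot [576.9 104.3  85.3] hole [573.8 -52.8  50. ] stake [ 683.4 -118.2  150. ]
top 77 [647.9 -35.9 114.2] 120.1 ((647.8355712890625, -34.909393310546875), (11.176494598388672, 48.27772521972656), 88.60588073730469)
stake 183 [ 684.6 -116.8  144.1] ((686.2384033203125, -116.99408721923828), 21.023426055908203)
scene 85 [655.9 -37.7 112.7] 119.8 ((651.3189697265625, -36.770545959472656), (48.58983612060547, 12.65027141571045), 1.4236421585083008)
stake 175 [ 695.1 -118.4  143.9] ((689.9107055664062, -117.70960235595703), 21.476625442504883)
scene hole [578.5 -50.4  50. ] pivot [588.1 106.7  85.3] stake [ 683.9 -116.3  140. ]
```

Request:
arm_command:
  rows:
    - {"x": 64, "y": 50.7, "z": 2, "yaw": -13.5, "fingers": 5}
    - {"x": 64, "y": 50.7, "z": 2, "yaw": -13.5, "fingers": 5}
    - {"x": 64, "y": 50.7, "z": 2, "yaw": -13.5, "fingers": 5}
    - {"x": 64, "y": 50.7, "z": 2, "yaw": -13.5, "fingers": 5}
    - {"x": 64, "y": 50.7, "z": 2, "yaw": -13.5, "fingers": 5}
    - {"x": 64, "y": 50.7, "z": 2, "yaw": -13.5, "fingers": 5}
    - {"x": 64, "y": 50.7, "z": 2, "yaw": -13.5, "fingers": 5}
    - {"x": 64, "y": 50.7, "z": 2, "yaw": -13.5, "fingers": 5}
    - {"x": 64, "y": 50.7, "z": 2, "yaw": -13.5, "fingers": 5}
    - {"x": 64, "y": 50.7, "z": 2, "yaw": -13.5, "fingers": 5}
    - {"x": 64, "y": 50.7, "z": 2, "yaw": -13.5, "fingers": 5}
    - {"x": 64, "y": 50.7, "z": 2, "yaw": -13.5, "fingers": 5}
    - {"x": 64, "y": 50.7, "z": 2, "yaw": -13.5, "fingers": 5}
    - {"x": 64, "y": 50.7, "z": 2, "yaw": -13.5, "fingers": 5}
    - {"x": 64, "y": 50.7, "z": 2, "yaw": -13.5, "fingers": 5}
    - {"x": 64, "y": 50.7, "z": 2, "yaw": -13.5, "fingers": 5}
    - {"x": 64, "y": 50.7, "z": 2, "yaw": -13.5, "fingers": 5}
    - {"x": 64, "y": 50.7, "z": 2, "yaw": -13.5, "fingers": 5}
    - {"x": 64, "y": 50.7, "z": 2, "yaw": -13.5, "fingers": 5}
    - {"x": 64, "y": 50.7, "z": 2, "yaw": -13.5, "fingers": 5}

```text
clock: 2.67
eef_pos: [651.6, -38.2, 229.7]
ee_rot: [180.0, -0.0, -0.2]
wrist_force: [0.9, 1.1, -0.5]
opening: 50.4
finger_force: 0.0
```

Request:
arm_command:
  rows:
    - {"x": 0, "y": 0, "z": 0, "fingers": 5}
    - {"x": 0, "y": 0, "z": 0, "fingers": 5}
    - {"x": 0, "y": 0, "z": 0, "fingers": 5}
    - {"x": 0, "y": 0, "z": 0, "fingers": 5}

```text
validation failed for argument at $.ro...
```

```bash
python3 - <<'E'
from h import *
p=eyes.read_camera('wrist');print(p['eye'],p['orientation'],p['fx'],observe()['eef_pos'])
cv2.imwrite('pics/w1.png',p['color'][:,:,::-1]);W=cloud(p)
np.savez('w1.npz',W=W)
m=(W[...,2]>100)&(W[...,2]<126)&(abs(W[...,0]-650)<50)&(abs(W[...,1]+38)<40)
x=W[m];print(len(x),x.mean(0),cv2.minAreaRect(x[:,:2].astype(np.float32)))
E
```

```text
[736.81278227 -38.93864991 353.40280559] [ 1.60850361e+02 -1.96878940e-02 -9.02344856e+01] 328.601241079154 [653.18522113 -40.45242174 229.04418429]
967 [653.57841058 -37.53814559 114.14774013] ((651.2993774414062, -37.549747467041016), (48.94746017456055, 12.020051002502441), 1.2031909227371216)
```

View pics/w1.png

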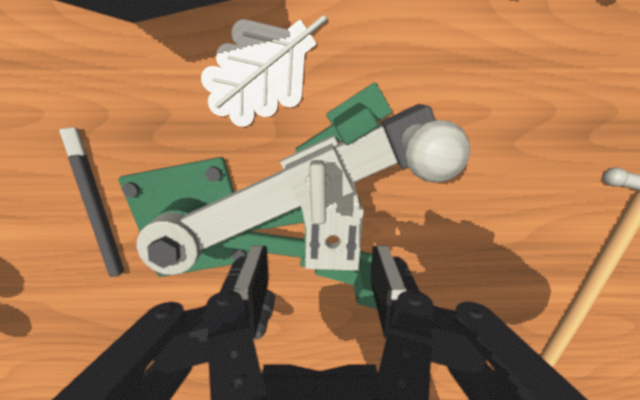

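The wrist view shows the handle at px (317,192), the pivot bolt at (163,250), the hole at (333,241) and the stake head at (437,152).

```bash
python3 - <<'E'
from h import *
p=eyes.read_camera('wrist')
def bp(p,u,v,z):
    d=rot(p)@np.array([(u-p['cx'])/p['fx'],(v-p['cy'])/p['fy'],1]);e=np.array(p['eye']);return (e+d*(z-e[2])/d[2]).round(1)
W=cloud(p)
print('bolt z',np.median(W[246:254,158:168,2]))
hp=bp(p,164,250,86);hh=bp(p,333,241,50);w=W[(W[...,2]>125)&(W[...,2]<156)&(W[...,1]<-90)&(W[...,1]>-150)]
print(hp,hh,cv2.minEnclosingCircle(w[:,:2].astype(np.float32)))
w=W[(W[...,2]>78)&(W[...,2]<95)&(W[...,1]>70)&(W[...,1]<140)];print(cv2.minAreaRect(w[:,:2].astype(np.float32)))
# arm bar: z~63..., direction
w=W[(W[...,2]>55)&(W[...,2]<75)&(W[...,1]>0)&(W[...,1]<75)];print(np.median(w,0),cv2.fitLine(w[:,:2].astype(np.float32),cv2.DIST_HUBER,0,.01,.01).ravel())
print(observe()['eef_pos'],observe()['ee_rot'])
E
```

```text
bolt z 85.13487304692148
[590.1 101.4  86. ] [579.2 -54.8  50. ] ((688.965087890625, -118.42418670654297), 21.3101749420166)
((679.7882080078125, 115.98931884765625), (225.02268981933594, 34.56486129760742), 3.463029146194458)
[617.28280913  35.17733986  67.06972991] [  0.6349189  -0.7725788 617.74255    36.255905 ]
[651.45951114 -38.28779838 228.91381521] [ 1.79958977e+02  4.99555741e-02 -2.98660256e-01]
```

Request:
arm_command:
  rows:
    - {"x": 0, "y": -0.08, "z": 3, "yaw": -1.4, "fingers": 5}
    - {"x": 0, "y": -0.08, "z": 6, "yaw": -1.4, "fingers": 5}
    - {"x": 0, "y": -0.08, "z": 9, "yaw": -1.4, "fingers": 5}
    - {"x": 0, "y": -0.08, "z": 11, "yaw": -1.4, "fingers": 5}
    - {"x": 0, "y": -0.08, "z": 12.1, "yaw": -1.4, "fingers": 5}
    - {"x": 0, "y": -0.08, "z": 12.1, "yaw": -1.4, "fingers": 5}
    - {"x": 0, "y": -0.08, "z": 12.1, "yaw": -1.4, "fingers": 5}
    - {"x": 0, "y": -0.08, "z": 12.1, "yaw": -1.4, "fingers": 5}
  grip_force: 60

```text
clock: 3.43
eef_pos: [651.0, -33.6, 111.3]
ee_rot: [-180.0, -0.2, 1.4]
wrist_force: [-0.3, -0.1, -0.7]
opening: 50.4
finger_force: 0.0
```

Request:
arm_command:
  rows:
    - {"z": 0, "fingers": 2}
    - {"z": 0, "fingers": 1}
    - {"z": 0, "fingers": 1}
    - {"z": 0, "fingers": 0.5}
    - {"z": 0, "fingers": 0.5}
    - {"z": 0, "fingers": 0.5}
    - {"z": 0, "fingers": 0.5}
    - {"z": 0, "fingers": 0.5}
    - {"z": 0, "fingers": 0.5}
    - {"z": 0, "fingers": 0.5}
  grip_force: 60

```text
validation failed for argument at $.ro...
```

Request:
arm_command:
  rows:
    - {"x": 0, "y": 0, "z": 0, "yaw": 0, "fingers": 5}
    - {"x": 0, "y": 0, "z": 0, "yaw": 0, "fingers": 5}

```text
clock: 3.6
eef_pos: [650.7, -33.8, 111.1]
ee_rot: [-180.0, -0.2, 1.4]
wrist_force: [-0.8, 0.4, -1.0]
opening: 49.9
finger_force: 0.0
```

```bash
python3 - <<'E'
from h import *
for i in range(4):
    o=observe();print(o['clock'],o['eef_pos'],o['ee_rot'][2],o['wrist_force']);p=eyes.read_camera('wrist')
W=cloud(p);m=(W[...,2]>100)&(W[...,2]<122)&(abs(W[...,0]-650)<50)&(abs(W[...,1]+38)<14)
x=W[m];print(len(x),x.mean(0),cv2.minAreaRect(x[:,:2].astype(np.float32)))
cv2.imwrite('pics/w2.png',p['color'][:,:,::-1])
E
```

```text
3.6 [650.65685368 -33.78959153 111.08677174] 1.4013713425385925 [-0.75421987  0.395786   -1.02481002]
3.65 [650.45070941 -33.84904207 110.76243087] 1.3981435700281193 [-1.09750944  0.35979922  0.05311064]
3.7 [650.26219625 -33.93836156 110.42967571] 1.3874586239008908 [ 0.71743602 -0.02239136 -0.95818408]
3.75 [650.10514451 -33.91523712 110.14995243] 1.3911617219625296 [ 0.30885524 -0.41187077  0.92688322]
3042 [655.48215922 -37.33195369 113.73980143] ((651.0150756835938, -37.570159912109375), (50.92683792114258, 11.962307929992676), 1.2014904022216797)
```

View pics/w2.png

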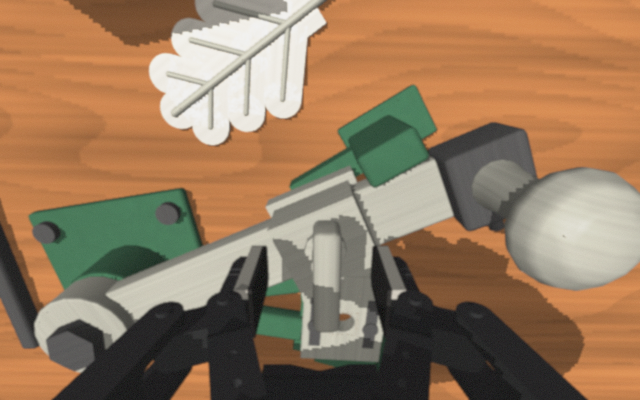

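The handle is upright between the fingers at px (327,280), about 3.4 mm off centre. I'll correct that and close.

Request:
arm_command:
  rows:
    - {"x": 0.12, "y": 0.33, "z": 0.3, "yaw": 0, "fingers": 5}
    - {"x": 0.12, "y": 0.33, "z": 0.3, "yaw": 0, "fingers": 5}
    - {"x": 0.12, "y": 0.33, "z": 0.3, "yaw": 0, "fingers": 5}
    - {"x": 0.12, "y": 0.33, "z": 0.3, "yaw": 0, "fingers": 5}
    - {"x": 0.12, "y": 0.33, "z": 0.3, "yaw": 0, "fingers": 2}
    - {"x": 0.12, "y": 0.33, "z": 0.3, "yaw": 0, "fingers": 1.5}
    - {"x": 0.12, "y": 0.33, "z": 0.3, "yaw": 0, "fingers": 0.5}
    - {"x": 0.12, "y": 0.33, "z": 0.3, "yaw": 0, "fingers": 0.5}
    - {"x": 0.12, "y": 0.33, "z": 0.3, "yaw": 0, "fingers": 0.5}
    - {"x": 0.12, "y": 0.33, "z": 0.3, "yaw": 0, "fingers": 0.5}
    - {"x": 0.12, "y": 0.33, "z": 0.3, "yaw": 0, "fingers": 0.5}
    - {"x": 0.12, "y": 0.33, "z": 0.3, "yaw": 0, "fingers": 0.5}
  grip_force: 60

```text
clock: 4.8
eef_pos: [651.2, -37.2, 106.5]
ee_rot: [-180.0, -0.0, 1.4]
wrist_force: [0.4, 0.5, 0.8]
opening: 10.9
finger_force: 58.9
```

Request:
arm_command:
  rows:
    - {"x": 0, "y": 0, "z": -0.3, "yaw": 0, "fingers": 0.5}
    - {"x": 0, "y": 0, "z": -0.6, "yaw": 0, "fingers": 0.5}
    - {"x": 0, "y": 0, "z": -0.9, "yaw": 0, "fingers": 0.5}
    - {"x": 0, "y": 0, "z": -1.2, "yaw": 0, "fingers": 0.5}
    - {"x": 0, "y": 0, "z": -1.5, "yaw": 0, "fingers": 0.5}
    - {"x": 0, "y": 0, "z": -1.8, "yaw": 0, "fingers": 0.5}
    - {"x": 0, "y": 0, "z": -2.1, "yaw": 0, "fingers": 0.5}
    - {"x": 0, "y": 0, "z": -2.4, "yaw": 0, "fingers": 0.5}
    - {"x": 0, "y": 0, "z": -2.7, "yaw": 0, "fingers": 0.5}
    - {"x": 0, "y": 0, "z": -3.0, "yaw": 0, "fingers": 0.5}
    - {"x": 0, "y": 0, "z": -3.3, "yaw": 0, "fingers": 0.5}
    - {"x": 0, "y": 0, "z": -3.3, "yaw": 0, "fingers": 0.5}
    - {"x": 0, "y": 0, "z": -3.3, "yaw": 0, "fingers": 0.5}
    - {"x": 0, "y": 0, "z": -3.3, "yaw": 0, "fingers": 0.5}

```text
clock: 5.97
eef_pos: [651.5, -37.3, 140.6]
ee_rot: [180.0, -0.1, 1.4]
wrist_force: [-1.3, 0.9, 0.7]
opening: 11.2
finger_force: 60.2
```

```bash
python3 - <<'E'
from h import *
p=eyes.read_camera('scene');o=observe();print(o['eef_pos'],o['wrist_force'],o['ft_torque'],o['opening'])
W=cloud(p);m=(W[...,2]>100)&(W[...,2]<160)&(abs(W[...,0]-655)<35)&(abs(W[...,1]+38)<30)
cv2.imwrite('pics/s3.png',cv2.resize(p['color'][150:290,270:430,::-1],(640,560)))
E
```

```text
[651.53298891 -37.3281672  140.45910579] [-0.65072141  0.8842854   1.80201859] [0.3234282  0.3692263  0.01033609] 11.165903502068053
```

View pics/s3.png

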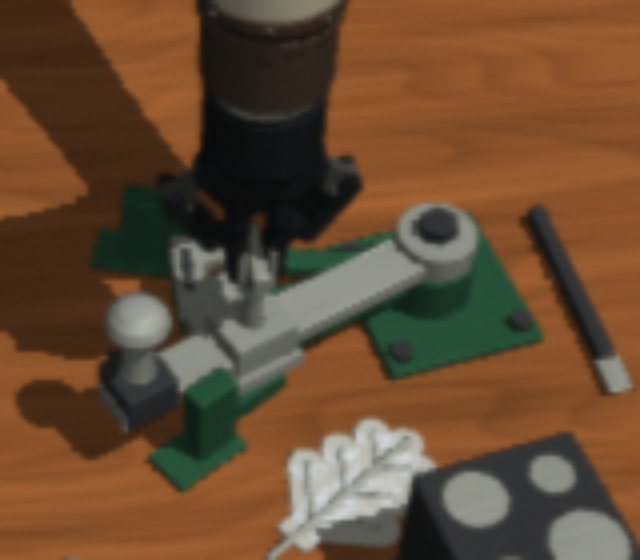

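The pin is raised about 34 mm, with the collar clear of the boss at px (250,300). Next I'll compute the arc.

```bash
cat > arc.py <<'E'
import numpy as np,sys
P=np.array([float(sys.argv[1]),float(sys.argv[2])]);a0=np.radians(float(sys.argv[3]));y=np.radians(1.4)
R=np.array([[np.cos(y),np.sin(y)],[np.sin(y),-np.cos(y)]])
f=lambda t:P+160*np.array([np.cos(a0-t),np.sin(a0-t)])
t0,t1,n=map(float,sys.argv[4:7])
for t in np.linspace(t0,t1,int(n)+1): print(round(t,3),f(t).round(1),((f(t)-f(t0))@R/10).round(2))
E
python3 arc.py 584 107.5 -65.1 0 .38 16
```

```text
0.0 [651.4 -37.6] [0. 0.]
0.024 [647.9 -39.2] [-0.35  0.15]
0.048 [644.4 -40.7] [-0.7   0.29]
0.071 [640.9 -42.1] [-1.06  0.42]
0.095 [637.3 -43.4] [-1.42  0.54]
0.119 [633.7 -44.6] [-1.78  0.65]
0.143 [630.1 -45.7] [-2.15  0.76]
0.166 [626.4 -46.8] [-2.52  0.85]
0.19 [622.7 -47.7] [-2.89  0.94]
0.214 [619.  -48.6] [-3.26  1.02]
0.238 [615.3 -49.4] [-3.63  1.09]
0.261 [611.6 -50.1] [-4.01  1.15]
0.285 [607.8 -50.7] [-4.38  1.2 ]
0.309 [604.1 -51.2] [-4.76  1.24]
0.332 [600.3 -51.7] [-5.14  1.28]
0.356 [596.5 -52. ] [-5.52  1.3 ]
0.38 [592.7 -52.3] [-5.9   1.32]
```

Request:
arm_command:
  rows:
    - {"x": -0.18, "y": 0.08, "z": 0, "yaw": 0, "fingers": 0.5}
    - {"x": -0.53, "y": 0.22, "z": 0, "yaw": 0, "fingers": 0.5}
    - {"x": -0.88, "y": 0.35, "z": 0, "yaw": 0, "fingers": 0.5}
    - {"x": -1.24, "y": 0.48, "z": 0, "yaw": 0, "fingers": 0.5}
    - {"x": -1.6, "y": 0.6, "z": 0, "yaw": 0, "fingers": 0.5}
    - {"x": -1.78, "y": 0.65, "z": 0, "yaw": 0, "fingers": 0.5}
    - {"x": -1.78, "y": 0.65, "z": 0, "yaw": 0, "fingers": 0.5}
    - {"x": -1.78, "y": 0.65, "z": 0, "yaw": 0, "fingers": 0.5}
    - {"x": -1.78, "y": 0.65, "z": 0, "yaw": 0, "fingers": 0.5}
    - {"x": -1.78, "y": 0.65, "z": 0, "yaw": 0, "fingers": 0.5}

```text
clock: 6.85
eef_pos: [632.9, -44.5, 139.1]
ee_rot: [180.0, 0.1, 1.4]
wrist_force: [-1.9, -0.5, 0.9]
opening: 11.0
finger_force: 60.3
```

Request:
arm_command:
  rows:
    - {"x": -0.37, "y": 0.11, "z": 0, "yaw": 0, "fingers": 0.5}
    - {"x": -0.74, "y": 0.2, "z": 0, "yaw": 0, "fingers": 0.5}
    - {"x": -1.11, "y": 0.29, "z": 0, "yaw": 0, "fingers": 0.5}
    - {"x": -1.48, "y": 0.37, "z": 0, "yaw": 0, "fingers": 0.5}
    - {"x": -1.85, "y": 0.44, "z": 0, "yaw": 0, "fingers": 0.5}
    - {"x": -2.23, "y": 0.5, "z": 0, "yaw": 0, "fingers": 0.5}
    - {"x": -2.6, "y": 0.55, "z": 0, "yaw": 0, "fingers": 0.5}
    - {"x": -2.98, "y": 0.59, "z": 0, "yaw": 0, "fingers": 0.5}
    - {"x": -3.36, "y": 0.63, "z": 0, "yaw": 0, "fingers": 0.5}
    - {"x": -3.74, "y": 0.65, "z": 0, "yaw": 0, "fingers": 0.5}
    - {"x": -4.12, "y": 0.67, "z": 0, "yaw": 0, "fingers": 0.5}
    - {"x": -4.12, "y": 0.67, "z": 0, "yaw": 0, "fingers": 0.5}
    - {"x": -4.12, "y": 0.67, "z": 0, "yaw": 0, "fingers": 0.5}
    - {"x": -4.12, "y": 0.67, "z": 0, "yaw": 0, "fingers": 0.5}
    - {"x": -4.12, "y": 0.67, "z": 0, "yaw": 0, "fingers": 0.5}
    - {"x": -4.12, "y": 0.67, "z": 0, "yaw": 0, "fingers": 0.5}

```text
clock: 8.18
eef_pos: [591.5, -52.0, 138.8]
ee_rot: [180.0, 0.2, 1.4]
wrist_force: [-1.1, 1.5, -1.0]
opening: 10.9
finger_force: 60.0
```

```bash
python3 - <<'E'
from h import *
p=eyes.read_camera('scene');q=eyes.read_camera('top');o=observe();print(o['eef_pos'],o['wrist_force'],o['ft_torque'])
for r in (p,q):
    W=cloud(r);w=W[(W[...,2]>132)&(W[...,2]<153)&(W[...,1]<-115)&(W[...,1]>-175)&(abs(W[...,0]-610)<50)]
    print(len(w),cv2.minEnclosingCircle(w[:,:2].astype(np.float32)) if len(w) else 0)
E
```

```text
[591.61172386 -51.99951778 138.75026533] [-1.80143124  0.01897088 -2.12851869] [-0.06827991  0.49571918  0.03183878]
166 ((596.8060302734375, -142.06463623046875), 21.873699188232422)
197 ((592.239990234375, -140.429931640625), 21.123348236083984)
```

Request:
arm_command:
  rows:
    - {"x": 0, "y": 0, "z": 0.1, "yaw": 0, "fingers": 0.5}
    - {"x": 0, "y": 0, "z": 0.2, "yaw": 0, "fingers": 0.5}
    - {"x": 0, "y": 0, "z": 0.3, "yaw": 0, "fingers": 0.5}
    - {"x": 0, "y": 0, "z": 0.35, "yaw": 0, "fingers": 0.5}
    - {"x": 0, "y": 0, "z": 0.35, "yaw": 0, "fingers": 0.5}
    - {"x": 0, "y": 0, "z": 0.35, "yaw": 0, "fingers": 0.5}

```text
clock: 8.78
eef_pos: [592.6, -51.9, 136.4]
ee_rot: [180.0, -0.0, 1.4]
wrist_force: [-3.3, -0.8, 4.4]
opening: 10.7
finger_force: 60.8
```

```bash
python3 arc.py 584 107.5 -65.1 .38 .60 22
```

```text
0.38 [592.7 -52.3] [0. 0.]
0.39 [591.1 -52.3] [-0.16  0.  ]
0.4 [589.5 -52.4] [-0.32  0.01]
0.41 [587.9 -52.5] [-0.48  0.01]
0.42 [586.3 -52.5] [-0.64  0.01]
0.43 [584.7 -52.5] [-0.8  0. ]
0.44 [583.1 -52.5] [-0.96  0.  ]
0.45 [581.5 -52.5] [-1.12 -0.01]
0.46 [579.9 -52.4] [-1.28 -0.01]
0.47 [578.3 -52.4] [-1.44 -0.02]
0.48 [576.7 -52.3] [-1.6  -0.03]
0.49 [575.1 -52.3] [-1.76 -0.04]
0.5 [573.5 -52.2] [-1.92 -0.06]
0.51 [571.9 -52. ] [-2.08 -0.07]
0.52 [570.4 -51.9] [-2.24 -0.09]
0.53 [568.8 -51.8] [-2.4  -0.11]
0.54 [567.2 -51.6] [-2.55 -0.13]
0.55 [565.6 -51.4] [-2.71 -0.15]
0.56 [564.  -51.2] [-2.87 -0.17]
0.57 [562.4 -51. ] [-3.03 -0.2 ]
0.58 [560.8 -50.8] [-3.19 -0.22]
0.59 [559.2 -50.6] [-3.34 -0.25]
0.6 [557.7 -50.3] [-3.5  -0.28]
```

Request:
arm_command:
  rows:
    - {"x": -0.16, "y": 0, "z": 0.02, "yaw": 0, "fingers": 0.5}
    - {"x": -0.32, "y": 0, "z": 0.02, "yaw": 0, "fingers": 0.5}
    - {"x": -0.48, "y": 0, "z": 0.02, "yaw": 0, "fingers": 0.5}
    - {"x": -0.64, "y": 0, "z": 0.02, "yaw": 0, "fingers": 0.5}
    - {"x": -0.8, "y": 0, "z": 0.02, "yaw": 0, "fingers": 0.5}

```text
clock: 9.2
eef_pos: [586.2, -51.8, 136.4]
ee_rot: [-180.0, -0.3, 1.4]
wrist_force: [3.1, -1.2, 3.6]
opening: 11.1
finger_force: 60.5
```

Request:
arm_command:
  rows:
    - {"x": -0.16, "y": 0, "z": 0, "yaw": 0, "fingers": 0.5}
    - {"x": -0.32, "y": -0.01, "z": 0, "yaw": 0, "fingers": 0.5}

```text
clock: 9.37
eef_pos: [582.4, -51.9, 136.4]
ee_rot: [-180.0, -0.2, 1.4]
wrist_force: [4.1, -0.4, 3.8]
opening: 11.1
finger_force: 60.6
```

Request:
arm_command:
  rows:
    - {"x": -0.08, "y": 0, "z": 0.03, "yaw": 0, "fingers": 0.5}
    - {"x": -0.16, "y": 0, "z": 0.03, "yaw": 0, "fingers": 0.5}
    - {"x": -0.16, "y": 0, "z": 0.03, "yaw": 0, "fingers": 0.5}

```text
clock: 9.62
eef_pos: [580.5, -52.0, 136.2]
ee_rot: [-180.0, -0.2, 1.4]
wrist_force: [3.4, 0.2, 5.0]
opening: 10.8
finger_force: 60.9
```

Request:
arm_command:
  rows:
    - {"x": -0.08, "y": -0.01, "z": 0, "yaw": 0, "fingers": 0.5}
    - {"x": -0.16, "y": -0.01, "z": 0, "yaw": 0, "fingers": 0.5}
    - {"x": -0.16, "y": -0.01, "z": 0, "yaw": 0, "fingers": 0.5}

```text
clock: 9.87
eef_pos: [577.0, -52.0, 134.8]
ee_rot: [-180.0, 0.1, 1.4]
wrist_force: [2.3, 0.4, 0.4]
opening: 11.1
finger_force: 60.4
```

Request:
arm_command:
  rows:
    - {"x": -0.08, "y": -0.01, "z": 0, "yaw": 0, "fingers": 0.5}
    - {"x": -0.16, "y": -0.01, "z": 0, "yaw": 0, "fingers": 0.5}
    - {"x": -0.16, "y": -0.01, "z": 0, "yaw": 0, "fingers": 0.5}

```text
clock: 10.12
eef_pos: [575.0, -52.0, 134.0]
ee_rot: [-180.0, 0.2, 1.4]
wrist_force: [2.8, 0.3, -2.5]
opening: 10.9
finger_force: 59.9
```

It dropped at x≈577, so the hole is found. I'll lower gently and watch the forces.

Request:
arm_command:
  rows:
    - {"x": 0, "y": 0, "z": 0.1, "yaw": 0, "fingers": 0.5}
    - {"x": 0, "y": 0, "z": 0.2, "yaw": 0, "fingers": 0.5}
    - {"x": 0, "y": 0, "z": 0.3, "yaw": 0, "fingers": 0.5}
    - {"x": 0, "y": 0, "z": 0.3, "yaw": 0, "fingers": 0.5}

```text
clock: 10.45
eef_pos: [575.7, -52.0, 131.6]
ee_rot: [-180.0, 0.1, 1.4]
wrist_force: [0.9, -0.7, -1.2]
opening: 11.1
finger_force: 60.0
```

Request:
arm_command:
  rows:
    - {"x": 0, "y": 0, "z": 0.2, "yaw": 0, "fingers": 0.5}
    - {"x": 0, "y": 0, "z": 0.4, "yaw": 0, "fingers": 0.5}
    - {"x": 0, "y": 0, "z": 0.6, "yaw": 0, "fingers": 0.5}
    - {"x": 0, "y": 0, "z": 0.8, "yaw": 0, "fingers": 0.5}
    - {"x": 0, "y": 0, "z": 0.8, "yaw": 0, "fingers": 0.5}

```text
clock: 10.87
eef_pos: [576.0, -52.0, 123.4]
ee_rot: [-180.0, 0.1, 1.4]
wrist_force: [1.6, -0.1, -4.0]
opening: 11.1
finger_force: 59.8
```

Request:
arm_command:
  rows:
    - {"x": 0, "y": 0, "z": 0.2, "yaw": 0, "fingers": 0.5}
    - {"x": 0, "y": 0, "z": 0.4, "yaw": 0, "fingers": 0.5}
    - {"x": 0, "y": 0, "z": 0.6, "yaw": 0, "fingers": 0.5}
    - {"x": 0, "y": 0, "z": 0.8, "yaw": 0, "fingers": 0.5}
    - {"x": 0, "y": 0, "z": 0.8, "yaw": 0, "fingers": 0.5}

```text
clock: 11.28
eef_pos: [576.2, -52.0, 115.5]
ee_rot: [-180.0, 0.0, 1.4]
wrist_force: [1.8, -0.6, -2.9]
opening: 10.6
finger_force: 59.9
```

Request:
arm_command:
  rows:
    - {"x": 0, "y": 0, "z": 0.2, "yaw": 0, "fingers": 0.5}
    - {"x": 0, "y": 0, "z": 0.4, "yaw": 0, "fingers": 0.5}
    - {"x": 0, "y": 0, "z": 0.6, "yaw": 0, "fingers": 0.5}
    - {"x": 0, "y": 0, "z": 0.75, "yaw": 0, "fingers": 0.5}
    - {"x": 0, "y": 0, "z": 0.9, "yaw": 0, "fingers": 0.5}
    - {"x": 0, "y": 0, "z": 0.9, "yaw": 0, "fingers": 0.5}
    - {"x": 0, "y": 0, "z": 0.9, "yaw": 0, "fingers": 0.5}

```text
clock: 11.87
eef_pos: [576.0, -52.0, 106.9]
ee_rot: [-180.0, 0.1, 1.4]
wrist_force: [1.1, -0.4, -3.4]
opening: 11.4
finger_force: 60.0
```

Now I'll seat the collar with a light touch.

Request:
arm_command:
  rows:
    - {"x": 0, "y": 0, "z": 0.05, "yaw": 0, "fingers": 0.5}
    - {"x": 0, "y": 0, "z": 0.1, "yaw": 0, "fingers": 0.5}
    - {"x": 0, "y": 0, "z": 0.15, "yaw": 0, "fingers": 0.5}
    - {"x": 0, "y": 0, "z": 0.15, "yaw": 0, "fingers": 0.5}
    - {"x": 0, "y": 0, "z": 0.15, "yaw": 0, "fingers": 0.5}

```text
clock: 12.28
eef_pos: [576.3, -52.0, 106.5]
ee_rot: [180.0, -0.0, 1.4]
wrist_force: [-2.3, -0.1, 4.5]
opening: 10.9
finger_force: 60.7
```

Request:
arm_command:
  rows:
    - {"x": 0, "y": 0, "z": 0.05, "yaw": 0, "fingers": 0.5}
    - {"x": 0, "y": 0, "z": 0.1, "yaw": 0, "fingers": 0.5}
    - {"x": 0, "y": 0, "z": 0.1, "yaw": 0, "fingers": 0.5}
    - {"x": 0, "y": 0, "z": 0.1, "yaw": 0, "fingers": 0.5}

```text
clock: 12.62
eef_pos: [577.4, -52.1, 106.4]
ee_rot: [180.0, -0.2, 1.4]
wrist_force: [-1.9, -0.4, 7.7]
opening: 11.2
finger_force: 61.3
```

Request:
arm_command:
  rows:
    - {"x": 0, "y": 0, "z": -0.2, "yaw": 0, "fingers": 0.5}
    - {"x": 0, "y": 0, "z": -0.2, "yaw": 0, "fingers": 2}
    - {"x": 0, "y": 0, "z": -0.2, "yaw": 0, "fingers": 4}
    - {"x": 0, "y": 0, "z": -0.2, "yaw": 0, "fingers": 4}
    - {"x": 0, "y": 0, "z": -0.2, "yaw": 0, "fingers": 4}
    - {"x": 0, "y": 0, "z": -0.2, "yaw": 0, "fingers": 4}
    - {"x": 0, "y": 0, "z": -0.2, "yaw": 0, "fingers": 4}
    - {"x": 0, "y": 0, "z": -2, "yaw": 0, "fingers": 4}
    - {"x": 0, "y": 0, "z": -4, "yaw": 0, "fingers": 4}
    - {"x": 0, "y": 0, "z": -7, "yaw": 0, "fingers": 4}
    - {"x": 0, "y": 0, "z": -10, "yaw": 0, "fingers": 4}
    - {"x": 0, "y": 0, "z": -13, "yaw": 0, "fingers": 4}
    - {"x": 0, "y": 0, "z": -13, "yaw": 0, "fingers": 4}
    - {"x": 0, "y": 0, "z": -13, "yaw": 0, "fingers": 4}
    - {"x": 0, "y": 0, "z": -13, "yaw": 0, "fingers": 4}
    - {"x": 0, "y": 0, "z": -13, "yaw": 0, "fingers": 4}

```text
clock: 13.95
eef_pos: [575.6, -52.0, 233.3]
ee_rot: [180.0, 0.2, 1.4]
wrist_force: [0.4, -0.4, 0.2]
opening: 40.2
finger_force: 0.0
```

```bash
python3 - <<'E'
from h import *
p=eyes.read_camera('wrist');o=observe();print(o['eef_pos'],o['wrist_force'])
W=cloud(p);w=W[(W[...,2]>100)&(W[...,2]<135)&(abs(W[...,0]-576)<35)&(abs(W[...,1]+52)<18)]
print(np.percentile(w[:,2],[50,90,99]),cv2.minAreaRect(w[:,:2].astype(np.float32)))
cv2.imwrite('pics/w4.png',p['color'][:,:,::-1])
E
```

```text
[575.66651755 -52.03513505 233.2018429 ] [-0.18574054  0.48841846 -0.09178846]
[114.74927308 115.72646479 116.43833264] ((576.99755859375, -52.515289306640625), (49.399139404296875, 11.907556533813477), 1.1960257291793823)
```

View pics/w4.png

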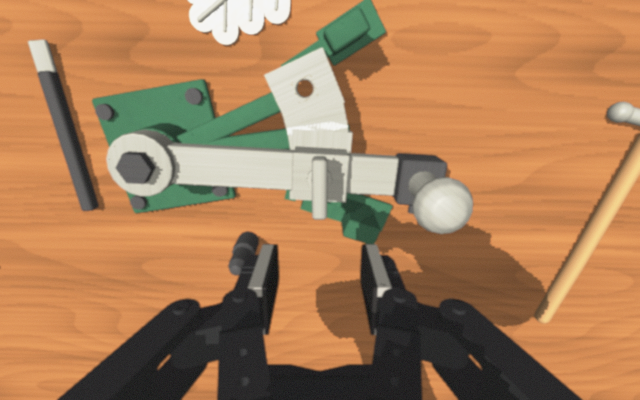

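The handle stands on the boss at px (320,187) with its top at 115 mm, which is home height. The parked hole at (304,88) is empty, the punch is still standing and the gripper is clear.

```bash
python3 -c "
from cell import robot
print(robot.sign_off())"
```

```text
the job is handed in; nothing more can be done
None
```

The pin is home through the arm and slotted plate with its collar on the boss and the gripper clear; the snapped balls are inferred from its seated depth (not seen or pull-tested), and the job was handed in at about 14 s.

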